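Feed two empty vials into the glass-waste box by its lever

TASK

Two empty glass vials lie on the sloping ledge of the glass-waste box, held back by its closed hood lid. With the fingertips press the lever at the front of the box all the way down and keep it there until both vials have rolled inside, then ease it back up so that the lid comes fully shut without slamming. Move the lid only by the lever, do not touch the vials, and leave the sample cup, the saline ampoule and the roll of tape beside the box where they stand.

Things in the scene. Friction and masses are not known exactly. Their poses are not given: they have to be found in the camera images.
- waste_box: White glass-waste box fixed to the desk, 178 (x) x 168 (y) x 195 mm tall with the lid shut; origin at the centre of its underside on the desk, its x axis points from its front (where the lever is) to its back, y to its left, z up. The walls are 4 mm thick and the inside is hollow. Along the top of its front runs a grey loading ledge between two side walls, falling backwards at 28 degrees; behind it is the intake, covered by the grey hood lid.
- press_lever (a joint): Steel yoke lever on both sides of the box, its arms meeting at a black press pad in front of it. 0 = up (lid shut), 0.36 rad = fully down against its stop (lid fully up). A spring and the lid's weight push it back up: about 3 to 5 N on the pad hold it down, and let go it flies up and the lid slams.
- lever_pad (a point): Centre of the upper face of the lever's press pad, 34 mm (box x) by 60 mm (box y). It is 159 mm in front of the box's origin and about 131 mm above the desk with the lever up; it sinks about 46 mm in a shallow arc of radius 130 mm round the lever pivot, moving less than 10 mm fore and aft. Nothing stands below or above it; the box's front face is about 55 mm behind the pad.
- lever_pivot (a point): Centre of the lever's pivot axis, which runs along the box's y axis, 100 mm above the desk.
- hood_lid (a joint): Grey hood lid hinged along the top rear of the box, linked to the lever by two rods: 0 = shut, about 0.7 rad = fully up when the lever is fully down. It moves about 2 rad for each rad of the lever and nothing but the lever holds it up.
- lid_edge (a point): Middle of the lower front edge of the lid's skirt, 24 mm in front of the box's origin; it rises about 55 mm.
- vial_a_center (a point): Centre of an empty glass injection vial (18 mm diameter, 36 mm long) lying across the ledge, left of the middle, against the lid's skirt; rolls in under the lid as soon as this has risen about 20 mm.
- vial_b_center (a point): Centre of the second such vial, right of the middle.
- sample_cup: Clear cup with capped tubes, 49 mm wide, 66 mm tall, standing to the right of the box; origin at the centre of its underside.
- saline_ampoule: Small plastic ampoule standing upright, 18 x 21 x 61 mm, to the left of the box; origin at the centre of its underside.
- tape_1: Roll of adhesive tape, 100 mm across and 25 mm tall, lying flat on the desk to the left of the lever; origin at the centre of its underside.

How it is judged:
On the way:
1. lever fully down, lid up, and both vials inside the box (value of joint press_lever above 0.31 rad and value of joint hood_lid above 0.5 rad and z of vial_a_center in the frame of waste_box between 0 and 0.11 m and x of vial_a_center in the frame of waste_box between -0.085 and 0.085 m and y of vial_a_center in the frame of waste_box between -0.085 and 0.085 m and z of vial_b_center in the frame of waste_box between 0 and 0.11 m and x of vial_b_center in the frame of waste_box between -0.085 and 0.085 m and y of vial_b_center in the frame of waste_box between -0.085 and 0.085 m), for 0.2 s.
At the end, for the whole second after the job is handed in: Both vials are inside the box; the lid is shut (within 0.03 rad) and the lever is fully up (within 0.02 rad); cup, ampoule and tape stand or lie as they did, within 20 mm of where they were (z of vial_a_center in the frame of waste_box between 0 and 0.11 m and x of vial_a_center in the frame of waste_box between -0.085 and 0.085 m and y of vial_a_center in the frame of waste_box between -0.085 and 0.085 m and z of vial_b_center in the frame of waste_box between 0 and 0.11 m and x of vial_b_center in the frame of waste_box between -0.085 and 0.085 m and y of vial_b_center in the frame of waste_box between -0.085 and 0.085 m and value of joint hood_lid below 0.03 rad and value of joint press_lever below 0.02 rad and distance of each of sample_cup, saline_ampoule, tape_1 from where it was at the start of the episode below 0.02 m and angle between each of sample_cup, saline_ampoule, tape_1's own z axis and vertical below 0.2 rad); the robot touches nothing.
It fails at once if the lid slams: it falls faster than 1.5 rad/s (about 0.13 m/s at its front edge) in the last 25 mm before it is shut (value of joint hood_lid between 0.08 and 0.35 rad and velocity of joint hood_lid below -1.5 rad/s).
It fails at once if the robot touches the lid itself (contact force between any of the fingers, the arm and hood_lid above 0.5 N).
It fails at once if the lever is pressed with the arm or the gripper's body in place of the fingers (contact force between the arm and press_lever above 2 N).
It fails at once if the robot touches a vial (contact force between any of the fingers, the arm and vial_a above 0.2 N or contact force between any of the fingers, the arm and vial_b above 0.2 N).
It fails at once if cup, ampoule or tape is pushed away, knocked over or lifted (distance of any of sample_cup, saline_ampoule, tape_1 from where it was at the start of the episode above 0.02 m).
It also fails if it takes over 40 s, if anything falls off the work surface, if the arm or the gripper's body presses on something with over 40 N, if the wrist force passes 120 N, or if a joint passes its speed limit or range.

ROBOT

A 7-joint arm with a two-finger parallel gripper is mounted at the origin on a cart in front of the work surface, level with it; the furniture and walls round the work are solid. World frame = base frame: x ahead of the robot, y to its left, z up, the work surface at z = 0. Lengths are in m, angles in rad, forces in N, time in s.
With the tool pointing down it reaches from about 0.425 to 0.925 m from the base axis. Payload 6.8 kg.
Tool frame: the origin (TCP) lies at the very end of the fingers, on their centre line; the grasp point (between the pads) lies grasp_offset behind it (grasp_offset is the distance from the TCP to the grasp point, in m); z points along the fingers, y is the direction in which the jaws open and shut (so a half turn about z gives the same grasp; the last joint's range is limited). The gripper opens to 85 mm and grips with 20 to 120 N. Pads are 22 mm wide; open, the fingers measure 114 mm over their backs; the gripper's body (76 mm by 85 mm) begins 54 mm behind the grasp point. The pads swing forward as they close: fully open they stand 13 mm farther back than shut.
Start: joints at [0.994, 0.477, 0.022, 1.555, -0.011, 1.109, -0.083], TCP at [0.305, -0.602, 0.231] pointing down, gripper open.
Joint ranges: [-2.96, 2.96], [-0.34, 2.1], [-1.41, 1.46], [0.24, 2.44], [-1.37, 4.51], [0.17, 1.92], [-2.96, 2.96]. Speed limits (rad/s): [2.39, 2.39, 3.14, 3.14, 3.14, 3.14, 3.14].

INTERFACE

Orientations are given as a unit quaternion [w, x, y, z].
In Python, from station import * gives the robot as it stands.
- The arm moves only by the shell command python3 -m handwheel 'ROWS' [FORCE]. ROWS is JSON, one flat list of numbers, 7 for each row, row after row: the shift along the world's x, y, z in cm, then the turn, a rotation vector about the world's x, y, z in degrees, then the opening, from 0 (shut) to 1 (fully open). In form: [tx, ty, tz, ax, ay, az, fingers, tx, ty, tz, ax, ay, az, fingers, ...]. A call has 1 to 8 rows; each row is the pose to reach, as a shift and turn from the pose measured when the call began; what a row does not reach only later rows make up. A row lasts 1/12 s, in which the tool goes at most 41.7 mm and 7.16 degrees, less where a joint would pass 70% of its speed; a pose out of reach is approached as far as the arm can. A call with a gripper value outside its range is refused whole. The fingers move at their own pace and stop on an object; FORCE is the grip in N (left out, the last holds). Time passes only in rows, so rows that repeat a pose let the fingers close. It gives the time, the measured TCP pose, the force and the opening at its end, in the units of the state.
- get_obs(): the state, without advancing time (a new reading comes with each control period).
- read_camera(name): name is "scene" or "top"; returns the picture (480x640x3 uint8, red, green, blue); there is no depth.
- camera_info(name): a dict with "fx", "fy", "cx", "cy" (pixels), "k1" (the pictures are not rectified: a ray, as slopes to the right and down, at radius r is drawn at 1 + k1 r^2 times it, then the intrinsics apply), "R" (3x3) and "t" (3): a world point X has camera coordinates R X + t. Camera axes: x right, y down, z forward; pixel columns grow to the right and rows downward; lengths in m; the calibration is good to about 2 mm. A picture is of the moment at which its call begins. camera_info takes no time and is no camera call.
- hand_in(): hands the job in, once; it reports no verdict.
The state is a dict: "t": time; "q": joint angles; "joint_vel": joint speeds; "joint_torque": joint torques, N m; "eef_pos": TCP position; "tool_rot": TCP orientation; "contact_force": force on the tool from outside, world axes, zero at the start; "torque": the same for the moment, N m; "gripper_width": opening from 0.0 (shut) to 1.0 (fully open).
Only numpy, scipy, OpenCV 4.12 (cv2) and the standard library are available. Lean on these libraries where they do the work, as an engineer would, in place of code of your own. Each camera call takes 0.05 s, during which the arm holds its last target. There are 200 camera calls.

## Working session

There is one attempt and no reset: what is moved stays moved. The work goes in short steps, Python scripts to look and compute and a shell command to move; the robot and the scene stay as the last step left them, time stands still between calls to the robot, and variables do not carry over. Pictures are saved under pics/ and viewed, on a budget of 10 in all, crops included, one or two more only if the job needs it, and the job is handed in when it is done.

```bash
mkdir -p pics
python3 - <<'E'
from station import *
import cv2
for n in("scene","top"):
    cv2.imwrite(f"pics/{n}0.png",read_camera(n)[:,:,::-1]); print(n,camera_info(n))
print(get_obs())
E
```

```text
scene {'fx': 449.4806361426333, 'fy': 449.4806361426333, 'cx': 327.00148269367514, 'cy': 241.38793965081146, 'k1': -0.04274813458428729, 'R': array([[-0.88878247, -0.45828845,  0.00611748],
       [-0.31102297,  0.59327175, -0.74249131],
       [ 0.33664586, -0.66181594, -0.66982776]]), 't': array([0.65435135, 0.1698366 , 0.84535851])}
top {'fx': 586.5127287516383, 'fy': 586.5127287516383, 'cx': 320.16435530518254, 'cy': 233.8934877025584, 'k1': 0.04547450581358064, 'R': array([[-0.0237893 , -0.99962139, -0.01382576],
       [-0.9865641 ,  0.02571003, -0.16133902],
       [ 0.1616334 ,  0.00980186, -0.98680219]]), 't': array([0.19807787, 0.62475609, 1.06816811])}
{'t': 0.1, 'q': array([ 0.99389145,  0.47777151,  0.02235663,  1.55632832, -0.01148633,
        1.10933815, -0.08307502]), 'joint_vel': array([ 0.00039042, -0.00369888,  0.00176103, -0.00336131, -0.00030304,
       -0.00145105,  0.00071239]), 'joint_torque': array([ 4.77820300e-03, -5.97760034e+01,  1.61415149e+00, -2.81954187e+01,
        1.28964460e-02,  5.05139324e-03,  3.81941007e-06]), 'eef_pos': array([ 0.30471477, -0.60170532,  0.23039722]), 'tool_rot': array([-8.15094218e-04,  9.72648425e-01,  2.32280659e-01, -2.69361189e-04]), 'contact_force': array([ 0.99390417, -0.37276669,  0.07168595]), 'torque': array([-0.04259633, -0.05714334, -0.01248331]), 'gripper_width': 1.003558336956126}
```

View pics/scene0.png

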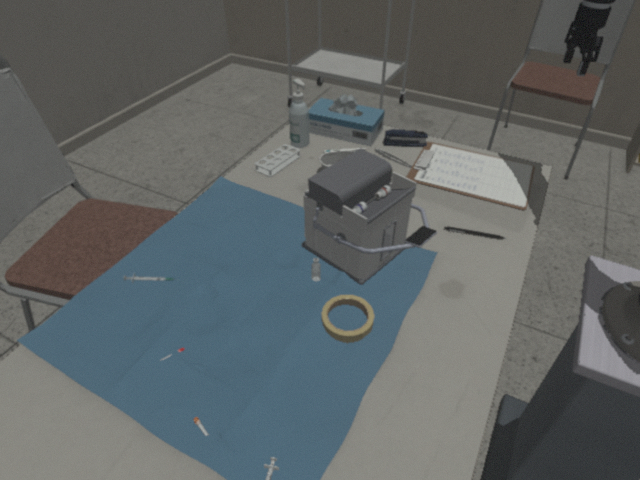

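View pics/top0.png

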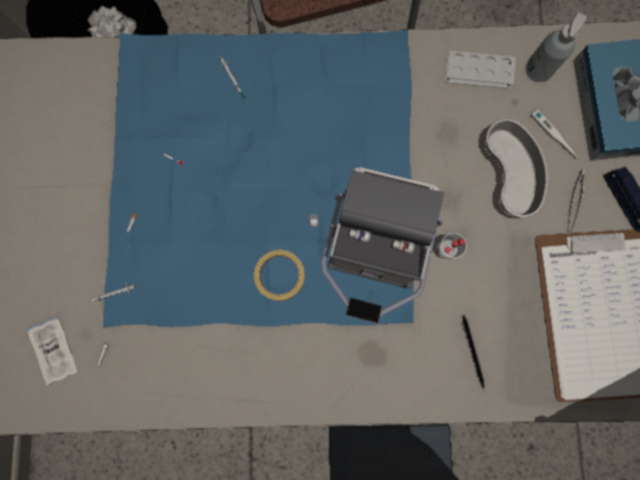

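The top view shows the pad at about (364,310), the tape ring at (279,275), the ampoule at (314,220), the cup at (453,246), and the vials at (360,236) and (403,245). The box is turned by about 10°. I'll enlarge both views around the pad.

```bash
cat > h.py <<'E'
import numpy as np, cv2
from station import *
def ray(n,u,v):
    c=camera_info(n); K=np.array([[c['fx'],0,c['cx']],[0,c['fy'],c['cy']],[0,0,1]])
    p=cv2.undistortPoints(np.array([[[u,v]]],float),K,np.array([c['k1'],0,0,0,0]))[0,0]
    return -c['R'].T@c['t'], c['R'].T@np.array([p[0],p[1],1])
def at(n,u,v,z):
    o,d=ray(n,u,v); return o+d*(z-o[2])/d[2]
def crop(n,x,y,w,h,s,f):
    im=read_camera(n)[y:y+h,x:x+w,::-1]; cv2.imwrite(f,cv2.resize(im,None,fx=s,fy=s,interpolation=cv2.INTER_CUBIC))
E
python3 - <<'E'
from h import *
a=cv2.imread('pics/top0.png')[160:335,310:450]; b=cv2.imread('pics/scene0.png')[140:290,290:450]
f=lambda i,s:cv2.resize(i,None,fx=s,fy=s,interpolation=cv2.INTER_CUBIC)
A=f(a,3);B=f(b,2.3)
o=np.zeros((525,800,3),np.uint8);o[:,:420]=A;o[:345,425:425+B.shape[1]]=B[:345]
cv2.imwrite('pics/c1.png',cv2.convertScaleAbs(o,alpha=1.6))
print('pad',at('top',364,310,.131));
E
```

```text
pad [0.48095813 0.108881   0.131     ]
```

View pics/c1.png

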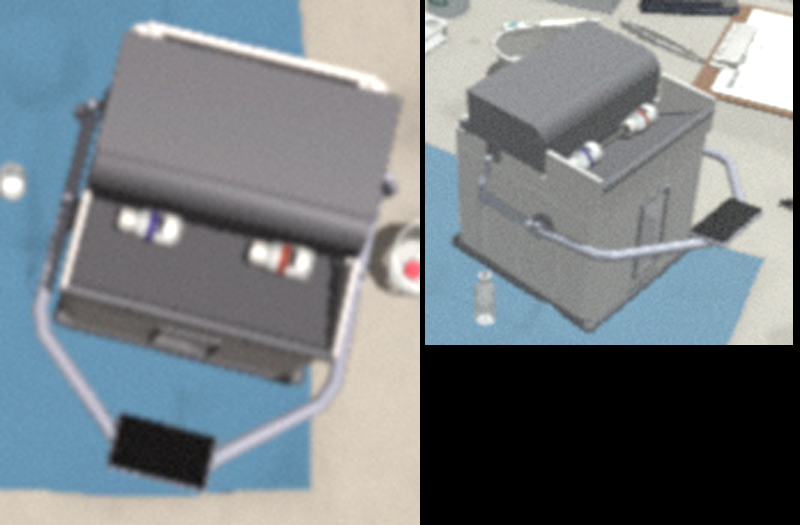

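The pad centre reads (364,310.3) in the top view and (421.3,236.1) in the scene view. Its long edge is tilted about 13°.

```bash
python3 - <<'E'
from h import *
o1,d1=ray('top',364,310.3);o2,d2=ray('scene',421.3,236.1)
s=np.linalg.lstsq(np.c_[d1,-d2],o2-o1,rcond=None)[0]
print('tri',o1+s[0]*d1,o2+s[1]*d2)
c=np.array([at('top',310+u/3,160+v/3,.131) for u,v in((120,415),(215,437),(205,488),(109,463))])
print(c,c.mean(0)); e=c[0]+c[3]-c[1]-c[2]; e2=c[0]+c[1]-c[2]-c[3]
yaw=np.degrees(np.arctan2(-e[0],e[1])); print('yaw',yaw,np.degrees(np.arctan2(e2[1],e2[0])),np.linalg.norm(e)/2,np.linalg.norm(e2)/2)
print('cup',at('top',453,246,.05),'tape',at('top',279,275,.02),'vials',at('top',360,236,.16),at('top',403,245,.16))
E
python3 -m handwheel '[2.4,6,2,0,0,7,0, 4.8,10,2,0,0,14,0, 7.2,14,2,0,0,21,0, 9.6,18,2,0,0,28,0, 12,22,2,0,0,35,0, 13.5,26,2,0,0,42,0, 14.5,30,2,0,0,49,0, 14.5,33,2,0,0,50,0]' 20
```

```text
tri [0.48054023 0.10871048 0.12789189] [0.48020009 0.10864812 0.12788509]
[[0.50163386 0.13246602 0.131     ]
 [0.48769054 0.07802035 0.131     ]
 [0.45873851 0.08498085 0.131     ]
 [0.47424606 0.13970753 0.131     ]] [0.48057724 0.10879369 0.131     ]
yaw -15.097016404905489 -14.148224687206083 0.05653750456585263 0.029051133429801104
cup [ 0.60001556 -0.0688837   0.05      ] tape [0.55587984 0.26471408 0.02      ] vials [0.60636807 0.11294018 0.16      ] [0.58885078 0.03994305 0.16      ]
t: 0.77
eef_pos: [0.4441, -0.3008, 0.2502]
tool_rot: [-0.001, 0.781, 0.624, -0.0]
contact_force: [0.5, 0.2, -0.2]
gripper_width: -0.0
```

The two views agree on the pad at (0.4805, 0.1087, 0.128–0.131), with a box yaw of about -14.5°. Next I move above the pad.

```bash
python3 -m handwheel '[0.5,4,0,0,0,0,0, 1,8,0,0,0,0,0, 1.5,12,0,0,0,0,0, 2,16,0,0,0,0,0, 2.5,20,0,0,0,0,0, 3,24,0,0,0,0,0, 3.2,28,0,0,0,0,0, 3.2,32,0,0,0,0,0]' && python3 -m handwheel '[0,3,0,0,0,-1,0, 0,6,0,0,0,-2,0, 0,8,-2,0,0,-2,0, 0,9.1,-4,0,0,-2,0, 0,9.1,-6,0,0,-2,0, 0,9.1,-8,0,0,-2,0, 0,9.1,-9,0,0,-2,0, 0,9.1,-9,0,0,-2,0]'
python3 - <<'E'
from h import *
crop('top',310,160,140,175,3,'pics/t2.png'); crop('scene',290,60,200,230,3,'pics/s2.png')
a=cv2.imread('pics/t2.png');b=cv2.imread('pics/s2.png')
b=cv2.resize(b,(375,431));o=np.zeros((525,800,3),np.uint8);o[:,:420]=a;o[:431,425:]=b
cv2.imwrite('pics/c2.png',cv2.convertScaleAbs(o,alpha=1.6))
E
```

```text
t: 1.43
eef_pos: [0.4759, 0.021, 0.2501]
tool_rot: [-0.001, 0.781, 0.624, -0.0]
contact_force: [1.7, 0.3, -0.4]
gripper_width: -0.003
t: 2.1
eef_pos: [0.4742, 0.1114, 0.1579]
tool_rot: [-0.002, 0.792, 0.611, -0.002]
contact_force: [-0.1, -0.6, 0.7]
gripper_width: 0.004
```

View pics/c2.png

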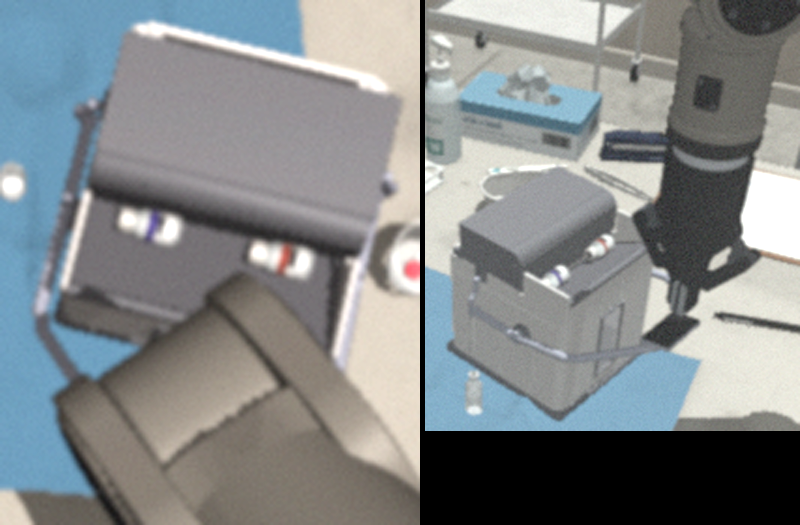

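The tips are over the pad, but the jaw linkage spreads fore and aft toward the box's front edge. I'll turn the tool 90° so it spreads along the box's y axis.

```bash
python3 -c "from h import *;print(get_obs()['q'])"; python3 -m handwheel '[0,0,2,0,0,-7,0, 0,0,2,0,0,-14,0, 0,0,2,0,0,-21,0, 0,0,2,0,0,-28,0, 0,0,2,0,0,-35,0, 0,0,2,0,0,-42,0, 0,0,2,0,0,-49,0, 0,0,2,0,0,-49,0]' && python3 -m handwheel '[0,0,0,0,0,-7,0, 0,0,0,0,0,-14,0, 0,0,0,0,0,-21,0, 0,0,0,0,0,-28,0, 0,0,0,0,0,-35,0, 0,0,0,0,0,-41,0, 0,0,-1,0,0,-41,0, 0,0,-1,0,0,-41,0]';  python3 -c "from h import *;print(get_obs()['q'],get_obs()['eef_pos'])"
```

```text
[ 0.11188588  0.31185998 -0.55126887  2.03074038  0.21324579  0.85527958
 -0.81638476]
t: 2.87
eef_pos: [0.4769, 0.1121, 0.1819]
tool_rot: [-0.001, 0.974, 0.225, 0.001]
contact_force: [0.0, 0.0, -0.0]
gripper_width: 0.004
t: 3.53
eef_pos: [0.4766, 0.112, 0.1712]
tool_rot: [-0.0, 0.992, -0.128, 0.001]
contact_force: [-0.2, -0.4, 0.1]
gripper_width: 0.002
[-0.10877591  0.26252059 -0.28971295  2.03616832  0.09998039  0.85382271
 -2.28207939] [0.47656626 0.11195107 0.17116546]
```

```bash
python3 -m handwheel '[0,-0.2,-2,0,0,0,0, 0,-0.2,-3.2,0,0,0,0, 0,-0.2,-3.7,0,0,0,0, 0,-0.2,-4.2,0,0,0,0, 0,-0.2,-4.7,0,0,0,0, 0,-0.2,-5.2,0,0,0,0, 0,-0.2,-5.7,0,0,0,0, 0,-0.2,-5.7,0,0,0,0]'
python3 - <<'E'
from h import *
crop('scene',290,60,200,230,2.6,'pics/s3.png')
print(get_obs()['contact_force'])
E
```

```text
t: 4.2
eef_pos: [0.4766, 0.1102, 0.1137]
tool_rot: [-0.0, 0.992, -0.128, 0.001]
contact_force: [-0.6, 0.5, 4.2]
gripper_width: -0.001
[-1.58485467 -0.40715734  2.88974817]
```

View pics/s3.png

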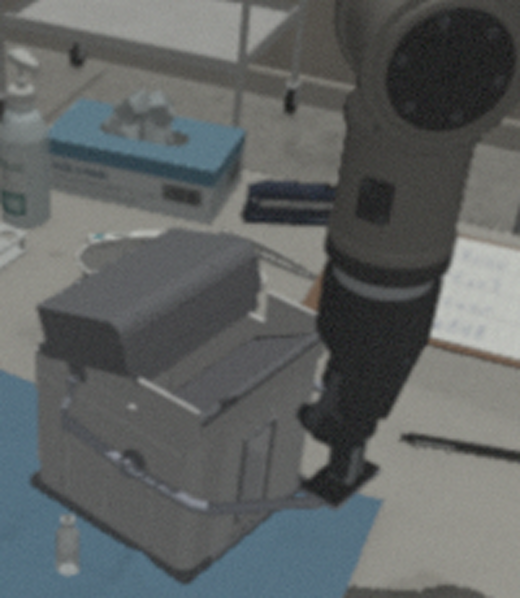

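The tips sit on the pad at about (345,465), the lid has lifted, and the vials have already left the ledge. The force reads about 4 N, so I'll press on to the stop.

```bash
python3 -m handwheel '[0,0,-0.6,0,0,0,0, 0,0,-1.2,0,0,0,0, 0,0,-1.8,0,0,0,0, 0,0,-2.3,0,0,0,0, 0,0,-2.6,0,0,0,0, 0,0,-2.8,0,0,0,0, 0,0,-2.8,0,0,0,0, 0,0,-2.8,0,0,0,0]'; python3 -m handwheel '[0,0,-0.2,0,0,0,0, 0,0,-0.4,0,0,0,0, 0,0,-0.4,0,0,0,0,0,0,-0.4,0,0,0,0]'
python3 - <<'E'
from h import *
crop('scene',290,60,200,230,2.6,'pics/s4.png')
E
```

```text
t: 4.92
eef_pos: [0.4773, 0.1103, 0.0863]
tool_rot: [-0.0, 0.992, -0.128, 0.002]
contact_force: [1.8, 0.1, 2.5]
gripper_width: 0.002
t: 5.25
eef_pos: [0.4777, 0.1103, 0.0839]
tool_rot: [-0.0, 0.992, -0.128, 0.002]
contact_force: [-3.9, -1.4, 22.4]
gripper_width: 0.0
```

View pics/s4.png

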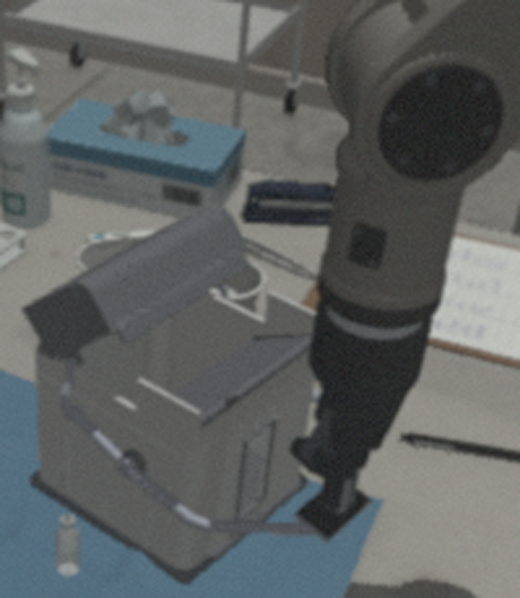

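The lever is on its stop (22 N at z=0.084), the lid is fully up, and the ledge is empty. I'll hold briefly, then ease up at about 24 mm/s.

```bash
python3 -m handwheel '[0,0,-0.1,0,0,0,0,0,0,-0.1,0,0,0,0,0,0,-0.1,0,0,0,0,0,0,-0.1,0,0,0,0,0,0,-0.1,0,0,0,0,0,0,-0.1,0,0,0,0,0,0,-0.1,0,0,0,0,0,0,0,0,0,0,0]'
python3 -m handwheel '[0,0,0.2,0,0,0,0,0,0,0.4,0,0,0,0,0,0,0.6,0,0,0,0,0,0,0.8,0,0,0,0,0,0,1.0,0,0,0,0,0,0,1.2,0,0,0,0,0,0,1.4,0,0,0,0,0,0,1.6,0,0,0,0]'
python3 -m handwheel '[0,0,0.2,0,0,0,0,0,0,0.4,0,0,0,0,0,0,0.6,0,0,0,0,0,0,0.8,0,0,0,0,0,0,1.0,0,0,0,0,0,0,1.2,0,0,0,0,0,0,1.4,0,0,0,0,0,0,1.6,0,0,0,0]'
python3 -m handwheel '[0,0,0.15,0,0,0,0,0,0,0.3,0,0,0,0,0,0,0.45,0,0,0,0,0,0,0.6,0,0,0,0,0,0,0.75,0,0,0,0,0,0,0.9,0,0,0,0,0,0,1.05,0,0,0,0,0,0,1.2,0,0,0,0]'
python3 -m handwheel '[0,0,0.15,0,0,0,0,0,0,0.3,0,0,0,0,0,0,0.45,0,0,0,0,0,0,0.6,0,0,0,0,0,0,0.75,0,0,0,0,0,0,0.9,0,0,0,0,0,0,1.05,0,0,0,0,0,0,1.2,0,0,0,0]'
```

```text
t: 5.97
eef_pos: [0.4776, 0.1103, 0.085]
tool_rot: [-0.0, 0.992, -0.128, 0.002]
contact_force: [-2.7, 0.2, 11.5]
gripper_width: -0.001
t: 6.63
eef_pos: [0.4772, 0.1102, 0.101]
tool_rot: [0.0, 0.992, -0.128, 0.002]
contact_force: [-2.7, 1.5, 3.3]
gripper_width: -0.003
t: 7.3
eef_pos: [0.4781, 0.1099, 0.1175]
tool_rot: [-0.0, 0.992, -0.128, 0.003]
contact_force: [3.6, -1.1, 2.1]
gripper_width: -0.001
t: 7.97
eef_pos: [0.4783, 0.11, 0.1297]
tool_rot: [-0.0, 0.992, -0.128, 0.003]
contact_force: [2.9, -0.9, 2.5]
gripper_width: -0.003
t: 8.63
eef_pos: [0.4779, 0.11, 0.1417]
tool_rot: [0.0, 0.992, -0.128, 0.003]
contact_force: [-0.7, -0.8, 0.1]
gripper_width: -0.0
```

The force is back to zero, so I'm clear of the pad. I'll rise, back off toward the right, and check from above.

```bash
python3 -m handwheel '[0,0,2,0,0,0,0,0,0,5,0,0,0,0,0,0,9,0,0,0,0,0,-3,11,0,0,0,0,0,-7,11,0,0,0,0,0,-11,11,0,0,0,0,0,-15,11,0,0,0,0,0,-19,11,0,0,0,0]'
python3 -m handwheel '[0,-4,0,0,0,0,0,0,-8,0,0,0,0,0,0,-12,0,0,0,0,0,0,-16,0,0,0,0,0,0,-16,0,0,0,0,0,0,-16,0,0,0,0,0,0,-16,0,0,0,0,0]'
python3 - <<'E'
from h import *
a=read_camera('top')[160:335,260:470,::-1];b=read_camera('scene')[140:350,290:450,::-1]
f=lambda i,s:cv2.resize(i,None,fx=s,fy=s,interpolation=cv2.INTER_CUBIC)
A=f(a,2.1);B=f(b,2.2);o=np.zeros((480,800,3),np.uint8);o[:A.shape[0],:A.shape[1]]=A;o[:B.shape[0],445:445+B.shape[1]]=B
cv2.imwrite('pics/c5.png',cv2.convertScaleAbs(o,alpha=1.6))
i=cv2.absdiff(read_camera('top')[:,:,::-1].copy(),cv2.imread('pics/top0.png')).max(2)
for n,(u,v) in dict(cup=(453,246),amp=(314,220),tape=(279,275),pad=(364,310),lid=(390,205),vA=(360,236),vB=(403,245)).items(): print(n,i[v-12:v+13,u-14:u+15].mean().round(1))
print(get_obs()['eef_pos'],get_obs()['contact_force'])
E
```

```text
t: 9.3
eef_pos: [0.4775, -0.0818, 0.2521]
tool_rot: [0.0, 0.992, -0.128, 0.003]
contact_force: [0.8, -0.2, 0.1]
gripper_width: 0.002
t: 9.88
eef_pos: [0.4774, -0.2411, 0.2519]
tool_rot: [-0.0, 0.992, -0.128, 0.003]
contact_force: [0.5, 0.9, 0.4]
gripper_width: -0.001
cup 6.0
amp 5.5
tape 5.4
pad 3.5
lid 5.1
vA 17.9
vB 19.2
[ 0.47783943 -0.23995935  0.25211219] [ 0.27251228 -0.00654079  0.06208847]
```

View pics/c5.png

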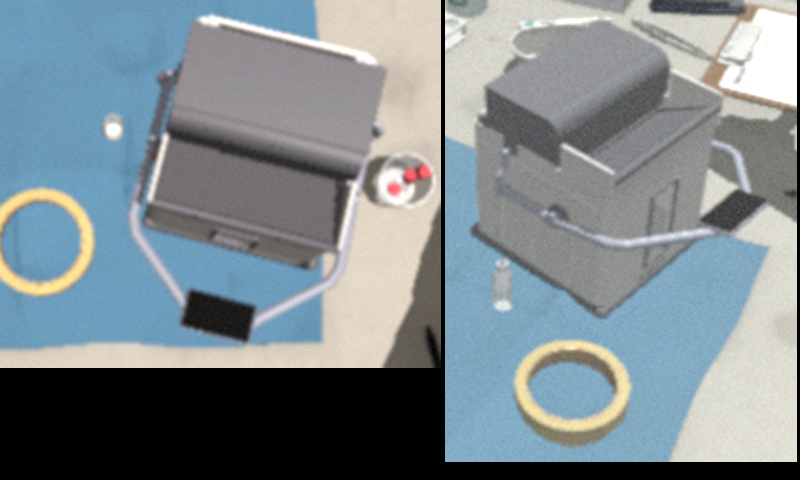

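The lid is shut, the lever is up, the ledge is empty, and the cup, ampoule and tape are unmoved. The picture differs from the start only where the vials lay. Handing in.

```bash
python3 -c "from station import *;print(hand_in())"
```

```text
the job is handed in; nothing more can be done
None
```

The job is done and handed in at about 10 s. I pressed the lever pad to its stop with the closed fingertips (22 N at z = 0.084 m) and held it there about 1 s. I then eased it up at about 18–24 mm/s and moved the arm clear.

**Last checks:**
- **Lid and lever:** the lid is shut and the pad is back up; both match the first picture.
- **Vials:** the ledge is empty. I could not see the vials inside the box, so I infer they are in because nothing lies on the ledge or the desk in view.
- **Cup, ampoule and tape:** they match the first picture, with only noise-level differences.
- **Robot:** it reads no contact force beyond sensor noise.

No check failed or disagreed. I did not measure the lid's speed; at that rate of release it should have stayed below about 0.4 rad/s, against the limit of 1.5 rad/s.

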